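# Seat the washed counting wheel on the tablet counter's keyed drive shaft

## Task

The tablet counter's wheels have been washed and lie in the sheet pan. Pick up the red wheel, turn it until the slot in its hub lines up with the flat key on the counter's drive shaft, seat it level and fully down on the shaft's shoulder, and let go of it. Leave the blue wheel, which has a round bore and belongs to another machine, where it lies.

Things in the scene. Friction and masses are not known exactly. Their poses are not given: they have to be found in the camera images.
- red_wheel_hub (a point): Red wheel, 0.1-0.2 kg: disc 96 mm wide, 6 thick, with an upright block hub 46 mm along its x, 36 along y, top 46 above the disc's underside. A slot 30 (x) by 13 (y) goes right through; either way round fits. Point: on the axis, 32 above the underside, 14 below the hub top, z up. Grip here across y; fingertips under 24 mm below the point clear the disc.
- drive_shaft: Fixed steel shaft on the counter's deck. Origin: centre of its round shoulder's top (40 mm wide, 10 above the deck), where a seated wheel's underside rests and its hub point is 32 mm higher. A flat dark key stands up from it: 24 mm along x, 7 along y, 27.5 high, tapered top. z up. The slot has 3 mm free on each side and enters up to 14 degrees out of line.
- counter: Tablet counter: fixed low grey housing, 190 mm (x) by 170 (y), with a white deck 50 mm above the worktop; the drive shaft stands in its middle inside a low steel ring, and a small outlet cup sticks out 44 mm at its -y side. Origin: centre of its underside; z up.
- blue_wheel_hub (a point): Blue wheel, to be left: same outer shape and size as the red, with a round 14 mm bore that does not fit over the key. Point: on its axis, 32 mm above its underside. Both wheels start flat, one in each half of a fixed sheet pan 378 mm long (about along world y) and 225 wide, floor 2 mm and rim 22 mm above the worktop.
Not all that is in view belongs to the job. Of the things shaped like the part that bears red_wheel_hub, the red one is meant.

How it is judged:
At the end, for the whole second after the job is handed in: The red wheel sits on the drive shaft: its axis within 10 mm of the shaft's, its grip point 27 to 37 mm above the shoulder (fully down is 32), its slot within 17 degrees of the key (either way round), level within 6 degrees; the blue wheel is within 30 mm of where it lay (horizontal distance between red_wheel_hub and drive_shaft below 0.01 m and z of red_wheel_hub in the frame of drive_shaft between 0.027 and 0.037 m and angle between the x axis of red_wheel_hub and the x axis of drive_shaft, either way round below 0.3 rad and angle between red_wheel_hub's own z axis and vertical below 0.1 rad and distance of blue_wheel_hub from where it was at the start of the episode below 0.03 m); the robot touches nothing.
It fails at once if the blue wheel is moved by more than 30 mm (distance of blue_wheel_hub from where it was at the start of the episode above 0.03 m).
It also fails if it takes over 34 s, if anything falls off the work surface, if the arm or the gripper's body presses on something with over 40 N, if the wrist force passes 120 N, or if a joint passes its speed limit or range.

## Robot

A 7-joint arm with a two-finger parallel gripper is mounted at the origin on a cart in front of the work surface, level with it; the furniture and walls round the work are solid. World frame = base frame: x ahead of the robot, y to its left, z up, the work surface at z = 0. Lengths are in m, angles in rad, forces in N, time in s.
With the tool pointing down it reaches from about 0.4 to 0.85 m from the base axis. Payload 4.4 kg.
Tool frame: the origin (TCP) lies on the centre line of the jaws, within the pads' length; the fingertips stand 22 mm ahead of it and the grasp point (between the pads) lies 3 mm ahead of it; z points along the fingers, y is the direction in which the jaws open and shut (so a half turn about z gives the same grasp; the last joint's range is limited). The gripper opens to 94 mm and grips with 3 to 60 N. Pads are 16 mm wide; open, the fingers measure 119 mm over their backs; the gripper's body (75 mm by 177 mm) begins 78 mm behind the grasp point.
Start: joints at [1.134, 0.628, 0.038, 1.517, -0.027, 0.996, -0.02], TCP at [0.236, -0.606, 0.227] pointing down, gripper open.
Joint ranges: [-3.06, 3.06], [-0.37, 2.12], [-1.25, 1.32], [0.18, 2.47], [-1.1, 4.24], [0.23, 1.98], [-2.94, 2.94]. Speed limits (rad/s): [2.57, 2.57, 3.14, 3.14, 3.14, 3.14, 3.14].

## Interface

Orientations are given as a unit quaternion [w, x, y, z].
In Python, from station import robot gives the robot as it stands.
- The arm moves only by the shell command python3 -m crank 'ROWS'. ROWS is JSON, a list of rows, each an object with "claw": the closure, from 0 (fully open) to 1 (shut); "dp": the shift along the tool's x, y, z in cm, a list of three; "delta_rot": the turn, a rotation vector about the tool's x, y, z in rad, a list of three. A call has 1 to 20 rows; each row shifts and turns the pose as measured when the row begins, along the tool's axes as they then stand; what a row does not reach is not made up. A row lasts 1/8 s, in which the tool goes at most 62.5 mm and 10.7 degrees, less where a joint would pass 70% of its speed; a pose out of reach is approached as far as the arm can. A call is refused whole if a number of a shift passes 6.25 or a number of a turn 0.188, either way. A call with a gripper value outside its range is refused whole. The fingers move at their own pace and stop on an object; the grip force is fixed at half the most. Time passes only in rows, so rows that do not move let the fingers close. It gives the time, the measured TCP pose, the force and the opening at its end, in the units of the state.
- robot.get_obs(): the state, without advancing time (a new reading comes with each control period).
- robot.camera(name): name is "side" or "top" or "wrist"; returns the picture (420x560x3 uint8, red, green, blue); there is no depth.
- robot.calibration(name): a dict with "intrinsics" (3x3 intrinsics, pixels), "rvec" (rotation vector, rad) and "tvec" (3), from world to camera coordinates, as OpenCV has them. Camera axes: x right, y down, z forward; pixel columns grow to the right and rows downward; lengths in m; the calibration is good to about 2 mm. A picture is of the moment at which its call begins: read the wrist's pose just before it. calibration takes no time and is no camera call; for the wrist camera it gives the pose at the moment of the call.
- robot.finish_job(): hands the job in, once; it reports no verdict.
Trained networks look in the newest picture that a camera, given by its name, has taken for a name from the list of things; names that differ only in an ending like _2 or _b are one class to them, and where a whole thing is asked for, a point or a joint stands for the part that bears it (a point fixed in the world has none). Each returns a list of dicts, best first, with "score" (0 to 1); they miss things now and then, are a little off and sometimes report something else, mostly with a low value. They report only what shows in the picture. A call takes as long as a camera call. They do not tell look-alikes from the thing itself.
- robot.recognise(name, camera): "extent" ([left, top, right, bottom] in pixels, round what is visible of it).
- robot.pinpoint(name, camera): "position" ([row, column] in pixels: a listed point, or the origin of a listed thing).
The state is a dict: "time_s": time; "q": joint angles; "joint_velocities": joint speeds; "joint_torque": joint torques, N m; "ee_pos": TCP position; "ee_rot": TCP orientation; "contact_force": force on the tool from outside, world axes, zero at the start; "moment": the same for the moment, N m; "opening": finger opening in m.
Only numpy, scipy, OpenCV 4.12 (cv2) and the standard library are available. Lean on these libraries where they do the work, as an engineer would, in place of code of your own. Each camera call takes 0.05 s, during which the arm holds its last target. There are 200 camera calls.

## Working session

There is one attempt and no reset: what is moved stays moved. The work goes in short steps, Python scripts to look and compute and a shell command to move; the robot and the scene stay as the last step left them, time stands still between calls to the robot, and variables do not carry over. Pictures are saved under pics/ and viewed, on a budget of 10 in all, crops included, one or two more only if the job needs it, and the job is handed in when it is done.

```bash
ls; mkdir -p pics
cat > h.py <<'E'
import numpy as np,cv2
from station import robot
def snap(cam,fn):
    im=robot.camera(cam); cv2.imwrite('pics/'+fn,im[:,:,::-1]); return im
def ray(cam,px,z):  # px=[row,col] -> world point at height z
    c=robot.calibration(cam);R=cv2.Rodrigues(np.array(c['rvec'],float))[0];t=np.array(c['tvec'],float).ravel()
    d=R.T@np.linalg.inv(np.array(c['intrinsics']))@np.array([px[1],px[0],1.]);o=-R.T@t
    return o+d*(z-o[2])/d[2]
def proj(cam,P):
    c=robot.calibration(cam)
    return cv2.projectPoints(np.array(P,float).reshape(-1,3),np.array(c['rvec'],float),np.array(c['tvec'],float),np.array(c['intrinsics'],float),None)[0].reshape(-1,2)
E
python3 - <<'E'
from h import *
o=robot.get_obs();print(o)
ims=[snap('top','top0.png'),snap('side','side0.png')]
for n,z in [('red_wheel_hub',.034),('drive_shaft',.06),('counter',0),('blue_wheel_hub',.034)]:
  for cam in ('top','side'):
    for d in robot.pinpoint(n,cam)[:4]: print(n,cam,d,ray(cam,d['position'],z).round(4))
cv2.imwrite('pics/both.png',cv2.resize(np.hstack(ims)[:,:,::-1],(800,300)))
E
```

```text
pics
{'time_s': 0.0, 'q': array([ 1.13415927,  0.62934549,  0.03843636,  1.51833216, -0.02702117,
        0.99630707, -0.02000685]), 'joint_velocities': array([ 1.43793589e-03,  1.15312584e-03,  1.59404269e-03, -1.22935799e-03,
        6.52019144e-04, -3.28236466e-05,  3.86433008e-04]), 'joint_torque': array([ 1.38979362e-04, -5.49730432e+01,  1.14359301e+00, -1.86632699e+01,
       -5.22757124e-02,  2.36341712e-02,  9.95235928e-05]), 'ee_pos': array([ 0.23537069, -0.60522765,  0.22656586]), 'ee_rot': array([-9.20908192e-04,  9.82859948e-01,  1.84351415e-01, -1.74267144e-04]), 'contact_force': array([0.38961471, 0.11141706, 0.20415589]), 'moment': array([-0.01377169, -0.0055661 ,  0.05610995]), 'opening': 0.09390034766441109}
red_wheel_hub top {'position': [244.9, 322.2], 'score': 0.89} [ 0.384  -0.0724  0.034 ]
red_wheel_hub top {'position': [155.8, 330.9], 'score': 0.57} [ 0.6097 -0.1023  0.034 ]
red_wheel_hub top {'position': [207.1, 179.1], 'score': 0.56} [0.4879 0.2866 0.034 ]
red_wheel_hub side {'position': [209.5, 235.2], 'score': 0.94} [ 0.6183 -0.0851  0.034 ]
red_wheel_hub side {'position': [215.5, 312.4], 'score': 0.71} [ 0.3737 -0.0664  0.034 ]
red_wheel_hub side {'position': [294.0, 262.9], 'score': 0.68} [0.4929 0.2893 0.034 ]
drive_shaft top {'position': [176.2, 399.6], 'score': 0.73} [ 0.5478 -0.2663  0.06  ]
drive_shaft side {'position': [175.9, 259.4], 'score': 0.52} [ 0.5592 -0.2633  0.06  ]
counter top {'position': [177.9, 395.9], 'score': 0.95} [ 0.554  -0.2739  0.    ]
counter side {'position': [190.2, 262.4], 'score': 0.63} [ 0.5507 -0.2682  0.    ]
blue_wheel_hub top {'position': [201.5, 253.4], 'score': 0.59} [0.4974 0.0977 0.034 ]
blue_wheel_hub side {'position': [246.9, 268.4], 'score': 0.93} [0.4961 0.1007 0.034 ]
```

View pics/top0.png

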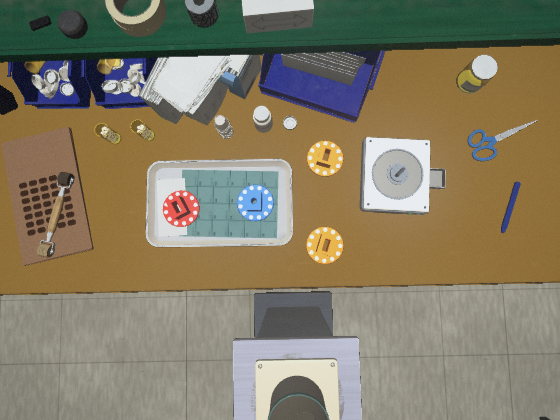

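View pics/side0.png

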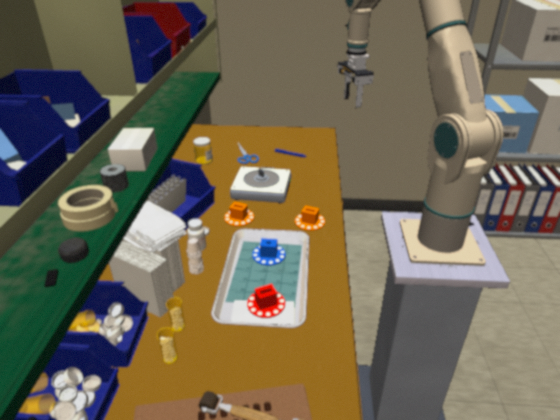

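Top view: red wheel is at (row 208, col 180) and blue at (203, 255), both in the pan. There are two orange decoys at (158, 325) and (245, 325), and the shaft is at (175, 398). The networks agree with this. I'll move over the shaft first and look from close by, since it's on the way to the wheel.

```bash
cat >> h.py <<'E'
from scipy.spatial.transform import Rotation as Ro
def R_():
    o=robot.get_obs(); q=o['ee_rot']; return o,Ro.from_quat([q[1],q[2],q[3],q[0]])
def plan(P,ydir=None):
    """tool-frame shift (cm) to TCP target P; rotation vec to tool down with tool y along ydir (either way)"""
    o,R=R_(); print('t',o['time_s'],'pos',o['ee_pos'].round(4),'q7',o['q'][6].round(3),'F',o['contact_force'].round(1),'open',round(o['opening'],4))
    print('dp cm',(R.inv().apply(np.array(P)-o['ee_pos'])*100).round(2))
    if ydir is not None:
        for s in (1,-1):
            y=np.array([np.cos(ydir),np.sin(ydir),0])*s;z=np.array([0,0,-1.]);x=np.cross(y,z)
            print('rot',(R.inv()*Ro.from_matrix(np.c_[x,y,z])).as_rotvec().round(3))
E
python3 -m crank '[{"claw":0,"dp":[4.8,-2.6,-0.25],"delta_rot":[0,0,0]},{"claw":0,"dp":[4.8,-2.6,-0.25],"delta_rot":[0,0,0]},{"claw":0,"dp":[4.8,-2.6,-0.25],"delta_rot":[0,0,0]},{"claw":0,"dp":[4.8,-2.6,-0.25],"delta_rot":[0,0,0]},{"claw":0,"dp":[4.8,-2.6,-0.25],"delta_rot":[0,0,0]},{"claw":0,"dp":[4.8,-2.6,-0.25],"delta_rot":[0,0,0]},{"claw":0,"dp":[4.8,-2.6,-0.25],"delta_rot":[0,0,0]},{"claw":0,"dp":[4.8,-2.6,-0.25],"delta_rot":[0,0,0]}]'
python3 - <<'E'
from h import *
plan([.49,.288,.25])
c=robot.calibration('wrist');R=cv2.Rodrigues(np.array(c['rvec']))[0];print('cam',-R.T@np.array(c['tvec']).ravel(),R[2])
snap('wrist','w1.png')
for d in robot.pinpoint('drive_shaft','wrist')[:3]: print(d,ray('wrist',d['position'],.06))
E
```

```text
time_s: 1.5
ee_pos: [0.5241, -0.2698, 0.2476]
ee_rot: [0.003, 0.984, 0.179, -0.0]
contact_force: [1.2, 0.2, 0.2]
opening: 0.0938
t 1.5 pos [ 0.5241 -0.2698  0.2476] q7 -0.773 F [1.2 0.2 0.2] open 0.0938
dp cm [ 16.41 -53.42  -0.53]
cam [ 0.58875823 -0.24574988  0.40478132] [-0.21995961 -0.08760021 -0.97156779]
{'position': [159.0, 286.4], 'score': 0.97} [ 0.5613765  -0.25684957  0.06      ]
```

View pics/w1.png

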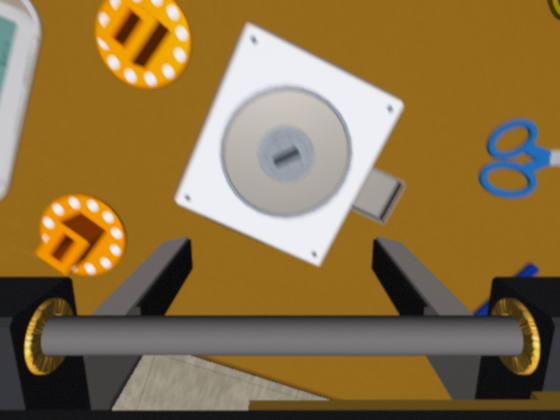

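The wrist view shows the shaft and dark key at about (row 155, col 286), with the deck corners around it. I'll measure the key from a zoom and intersect the deck corners while still at this pose.

Run:
```python
from h import *
im=cv2.imread('pics/w1.png')
A=cv2.resize(im[110:200,240:340],None,fx=7,fy=6.6666,interpolation=cv2.INTER_CUBIC)
cv2.imwrite('pics/z1.png',A)
W=[ray('wrist',p,.05) for p in [(24,249),(105,403),(265,320),(200,177)]]
T=[ray('top',p,.05) for p in [(137,365),(138,430),(213,430),(211,362)]]
for Q in (W,T): print(np.mean(Q,0),[np.degrees(np.arctan2(*(Q[(i+1)%4]-Q[i])[1::-1])).round(1) for i in range(4)],[np.linalg.norm(Q[(i+1)%4]-Q[i]).round(3) for i in range(4)])
print('ring',ray('wrist',(150,287),.052), ray('top',(174,401),.052))
c=robot.calibration('wrist');np.savez('w1.npz',**{k:np.array(v) for k,v in c.items()})
```

```text
[ 0.56536098 -0.25599506  0.05      ] [np.float64(-94.7), np.float64(176.5), np.float64(85.6), np.float64(-3.7)] [np.float64(0.159), np.float64(0.176), np.float64(0.16), np.float64(0.177)]
[ 0.55435399 -0.2623081   0.05      ] [np.float64(-92.5), np.float64(176.5), np.float64(86.9), np.float64(-4.8)] [np.float64(0.163), np.float64(0.189), np.float64(0.167), np.float64(0.188)]
ring [ 0.56887151 -0.25464885  0.052     ] [ 0.55467854 -0.27242174  0.052     ]
```

View pics/z1.png

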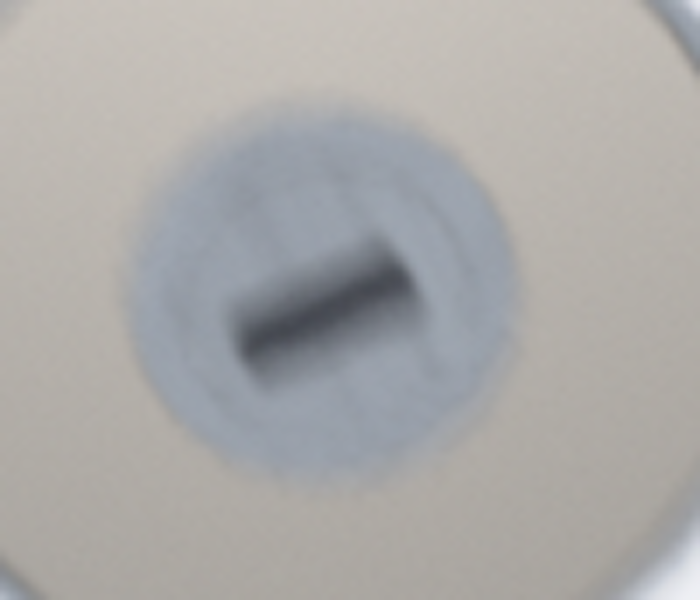

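The zoom shows the shoulder centred at about crop (322, 295), with the key's tapered top line running from (250, 345) to (405, 270). The wrist scale looks about 6% short, so I'll check the deck outline numerically.

Run:
```python
from h import *
for cam,fn,roi in(('wrist','w1.png',(0,280,170,420)),('top','top0.png',(125,225,350,440))):
    im=cv2.imread('pics/'+fn); m=np.zeros(im.shape[:2],np.uint8)
    r0,r1,c0,c1=roi
    h=cv2.cvtColor(im,cv2.COLOR_BGR2HSV)
    m[r0:r1,c0:c1]=((h[:,:,1]<60)&(h[:,:,2]>120))[r0:r1,c0:c1]
    cs=max(cv2.findContours(m,0,2)[0],key=cv2.contourArea)
    hull=cv2.convexHull(cs); b=cv2.approxPolyDP(hull,6,True).reshape(-1,2); print(cam,b.tolist())
    if len(b)!=4: b=cv2.boxPoints(cv2.minAreaRect(hull))
    W=np.array([ray(cam,p[::-1],.05) for p in b]);print(W.mean(0).round(4));e=np.roll(W,-1,0)-W
    print(np.linalg.norm(e,axis=1).round(4),np.degrees(np.arctan2(e[:,1],e[:,0])).round(1))
    print(robot.calibration(cam)['intrinsics'])
E=lambda c,r:(110+r/6.667,240+c/7)
a,b=ray('wrist',E(250,345),.0875),ray('wrist',E(405,270),.0875);print('key',(a+b)/2,b-a,np.degrees(np.arctan2(*(b-a)[1::-1])))
print('shoulder',ray('wrist',E(322,295),.06))
for d in robot.pinpoint('drive_shaft','wrist')[:1]: print(d)
print(robot.get_obs()['ee_pos'])
```

```text
wrist [[247, 24], [403, 106], [398, 180], [382, 222], [319, 265], [175, 200]]
[ 0.5665 -0.2702  0.05  ]
[0.1834 0.1883 0.1935 0.2109] [  -5.4  -90.8 -178.5   86.3]
[[364.83710477   0.         281.68919943]
 [  0.         364.83710477 207.72468194]
 [  0.           0.           1.        ]]
top [[366, 137], [429, 141], [439, 187], [428, 211], [362, 208]]
[ 0.5538 -0.2721  0.05  ]
[0.1858 0.194  0.1851 0.1904] [ -5.3 -94.6 173.5  85.7]
[[387.36472317   0.         282.46829996]
 [  0.         387.36472317 206.42418753]
 [  0.           0.           1.        ]]
key [ 0.56623809 -0.25483811  0.0875    ] [ 0.01596178 -0.01432319  0.        ] -41.902985165718945
shoulder [ 0.56538072 -0.25487384  0.06      ]
{'position': [159.0, 286.4], 'score': 0.97}
[ 0.52562127 -0.26724119  0.24732437]
```

Run:
```python
from h import *
o,R=R_();print(o['time_s'],o['ee_pos'].round(4),R.as_matrix()[:,2].round(3),np.abs(o['joint_velocities']).max())
ims=[]
for cam,fn,roi in(('wrist','w2.png',(110,200,240,340)),('top','top2.png',(125,225,350,440))):
    snap(cam,fn)
    for n,z in(('drive_shaft',.06),('counter',0)):
        for d in robot.pinpoint(n,cam)[:1]: print(cam,n,d,ray(cam,d['position'],z).round(4))
    if cam=='wrist': print(proj('wrist',[[.5648,-.2567,.06],[.555,-.265,.06]]))
snap('side','side2.png')
for d in robot.pinpoint('drive_shaft','side')[:1]: print('side',d,ray('side',d['position'],.06).round(4))
a=cv2.imread('pics/w2.png')[100:205,230:340];b=cv2.imread('pics/top2.png')[125:225,350:450];c=cv2.imread('pics/side2.png')[150:210,220:300]
cv2.imwrite('pics/z2.png',np.hstack([cv2.resize(x,(266,266),interpolation=cv2.INTER_CUBIC) for x in (a,b,c)]))
print(proj('top',[[.565,-.256,.06],[.555,-.265,.06]]),proj('side',[[.565,-.256,.06],[.555,-.265,.06]]))
```

```text
1.65 [ 0.5256 -0.2672  0.2473] [ 0.002 -0.003 -1.   ] 0.06789433914153703
wrist drive_shaft {'position': [160.0, 290.9], 'score': 0.8} [ 0.5553 -0.2706  0.06  ]
wrist counter {'position': [150.6, 286.3], 'score': 0.69} [ 0.557  -0.2671  0.    ]
[[279.89819747 144.29817787]
 [284.53117509 157.3195966 ]]
top drive_shaft {'position': [172.8, 400.3], 'score': 0.64} [ 0.5563 -0.2685  0.06  ]
top counter {'position': [176.2, 393.0], 'score': 0.91} [ 0.5587 -0.2666  0.    ]
side {'position': [176.3, 260.3], 'score': 0.61} [ 0.5558 -0.2606  0.06  ]
[[395.02308095 169.45618914]
 [398.90232971 173.35248004]] [[257.50998444 176.86056227]
 [260.65867301 175.69709644]]
```

View pics/z2.png

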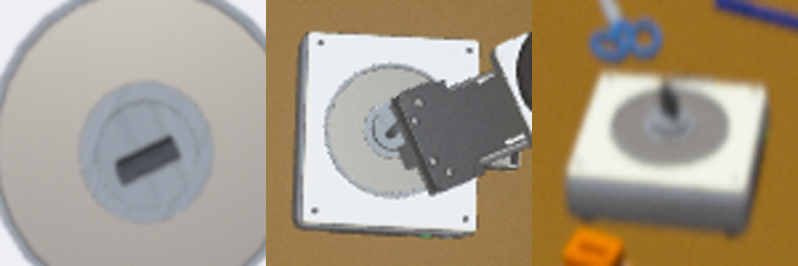

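The picture is sharp now; the earlier one was smeared by motion. The shoulder centre at wrist (160, 291) gives a shaft position of about (0.555, -0.269), and top agrees. Next I'll get the key angle and the move to red.

Run:
```python
from h import *
E=lambda c,r:(100+r*105/266,230+c*110/266)
a,b=ray('wrist',E(120,170),.0875),ray('wrist',E(177,148),.0875);print('key',(a+b)/2,np.linalg.norm(b-a),np.degrees(np.arctan2(*(b-a)[1::-1])))
plan([.42,.26,.24])
```

```text
key [ 0.55557238 -0.27061596  0.0875    ] 0.021761649255937477 -49.28177594034694
t 2.05 pos [ 0.5222 -0.2723  0.2473] q7 -0.769 F [ 0.7  1.  -0.2] open 0.0942
dp cm [  9.03 -53.44   0.46]
```

```bash
python3 -m crank '[{"claw":0,"dp":[1.2,-5.3,0],"delta_rot":[0,0,0]},{"claw":0,"dp":[1.2,-5.3,0],"delta_rot":[0,0,0]},{"claw":0,"dp":[1.2,-5.3,0],"delta_rot":[0,0,0]},{"claw":0,"dp":[1.2,-5.3,0],"delta_rot":[0,0,0]},{"claw":0,"dp":[1.2,-5.3,0],"delta_rot":[0,0,0]},{"claw":0,"dp":[1.2,-5.3,0],"delta_rot":[0,0,0]},{"claw":0,"dp":[1.2,-5.3,0],"delta_rot":[0,0,0]},{"claw":0,"dp":[1.2,-5.3,0],"delta_rot":[0,0,0]},{"claw":0,"dp":[1.2,-5.3,0],"delta_rot":[0,0,0]},{"claw":0,"dp":[1.2,-5.3,0.2],"delta_rot":[0,0,0]},{"claw":0,"dp":[0,0,0],"delta_rot":[0,0,0]},{"claw":0,"dp":[0,0,0],"delta_rot":[0,0,0]},{"claw":0,"dp":[0,0,0],"delta_rot":[0,0,0]}]'
python3 - <<'E'
from h import *
snap('wrist','w3.png')
for n in('red_wheel_hub','blue_wheel_hub'):
  for d in robot.pinpoint(n,'wrist')[:3]: print(n,d,ray('wrist',d['position'],.034).round(4))
plan([.49,.288,.1])
E
```

```text
time_s: 3.68
ee_pos: [0.4541, 0.274, 0.2425]
ee_rot: [0.004, 0.986, 0.168, 0.003]
contact_force: [0.4, -0.5, -0.2]
opening: 0.0938
red_wheel_hub {'position': [147.5, 278.8], 'score': 0.62} [0.4943 0.288  0.034 ]
blue_wheel_hub {'position': [206.0, 458.7], 'score': 0.75} [0.4995 0.093  0.034 ]
t 3.825 pos [0.4542 0.274  0.2426] q7 -1.869 F [-0.1  1.2 -1.4] open 0.094
dp cm [ 3.77 -0.25 14.27]
```

View pics/w3.png

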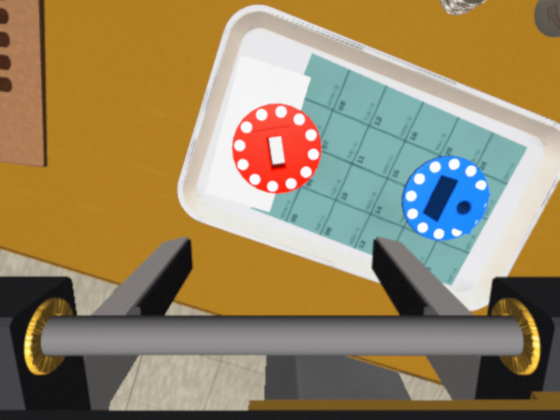

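Red wheel is at (150, 277), with its slot running roughly up and down in the picture and slightly tilted. Blue is at (200, 445). I'll zoom with contrast to get the hub outline.

Run:
```python
from h import *
im=cv2.imread('pics/w3.png')[100:200,227:327]
g=im[:,:,2].astype(float); s=im[:,:,1].astype(float)
f=lambda x,lo,hi:np.clip((x-lo)/(hi-lo)*255,0,255).astype(np.uint8)
out=np.hstack([cv2.resize(f(x,*l),(400,400),interpolation=cv2.INTER_CUBIC) for x,l in((g,(100,255)),(s,(0,90)))])
cv2.imwrite('pics/z3.png',out)
m=(s>110).astype(np.uint8)
for c in cv2.findContours(m,0,2)[0]:
    if cv2.contourArea(c)>40: print(cv2.minAreaRect(c))
```

```text
((49.5, 49.5), (99.0, 99.0), 90.0)
```

View pics/z3.png

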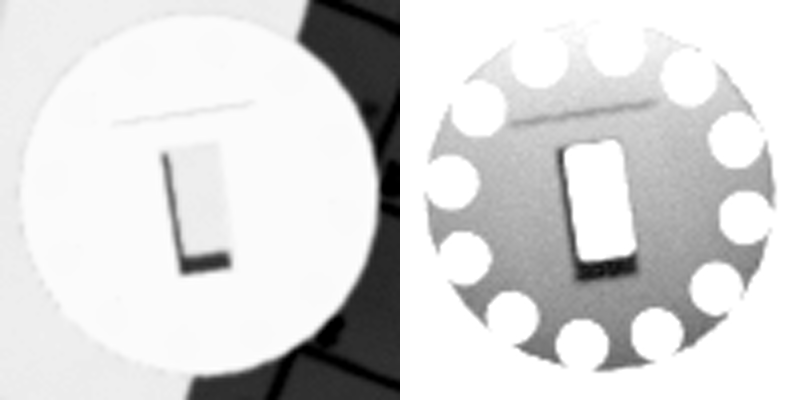

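Run:
```python
from h import *
E=lambda c,r:(100+r/4,227+c/4)
z=.048
r=lambda c,y:ray('wrist',E(c,y),z)
ang=lambda v:np.degrees(np.arctan2(v[1],v[0])).round(1)
print('slot x',ang(r(162,150)-r(182,273)),'len',np.linalg.norm(r(162,150)-r(182,273)))
print('y',ang(r(113,123)-r(253,101)),np.linalg.norm(r(113,123)-r(253,101)),ang(r(182,273)-r(231,266)),np.linalg.norm(r(182,273)-r(231,266)))
print('slot centre',np.mean([r(162,150),r(182,273),r(231,269),r(218,147)],0))
c=[ray('wrist',E(200,194),.008)];print('disc centre',c)
o,R=R_();print(R.as_matrix().round(3))
plan([.493,.288,.13],np.radians(97.5))
```

```text
slot x 28.3 len 0.02958645533847432
y 118.1 0.033415714176211114 117.5 0.011963907456210333
slot centre [0.48992971 0.2890812  0.048     ]
disc centre [array([0.49092421, 0.28920498, 0.008     ])]
[[ 0.943  0.332  0.007]
 [ 0.332 -0.943 -0.006]
 [ 0.005  0.008 -1.   ]]
t 3.825 pos [0.4542 0.274  0.2426] q7 -1.869 F [-0.1  1.2 -1.4] open 0.094
dp cm [ 4.07 -0.13 11.28]
rot [ 0.008  0.011 -2.934]
rot [ 0.008 -0.006  0.207]
```

```bash
python3 -m crank '[{"claw":0.25,"dp":[3.9,-0.2,2],"delta_rot":[0,0,-0.147]},{"claw":0.25,"dp":[0,0,4],"delta_rot":[0,0,0]},{"claw":0.25,"dp":[0,0,4],"delta_rot":[0,0,0]},{"claw":0.25,"dp":[0,0,2],"delta_rot":[0,0,0]},{"claw":0.25,"dp":[0,0,0],"delta_rot":[0,0,0]},{"claw":0.25,"dp":[0,0,0],"delta_rot":[0,0,0]}]'
python3 - <<'E'
from h import *
plan([.4905,.2892,.037],np.radians(118.2))
snap('wrist','w4.png')
for d in robot.pinpoint('red_wheel_hub','wrist')[:2]: print(d,ray('wrist',d['position'],.034))
o,R=R_();t=o['ee_pos']
print(proj('wrist',[[.4905,.2892,.048]]))
E
```

```text
time_s: 4.58
ee_pos: [0.4963, 0.2847, 0.1218]
ee_rot: [0.004, 0.971, 0.239, 0.005]
contact_force: [-0.3, -0.6, 0.2]
opening: 0.0705
t 4.575 pos [0.4963 0.2847 0.1218] q7 -1.744 F [-0.3 -0.6  0.2] open 0.0705
dp cm [-0.38 -0.74  8.47]
rot [-0.013 -0.015  3.131]
rot [ 0.01  -0.009 -0.01 ]
{'position': [221.7, 267.2], 'score': 0.6} [0.49247471 0.29222737 0.034     ]
[[269.28465543 231.8634758 ]]
```

View pics/w4.png

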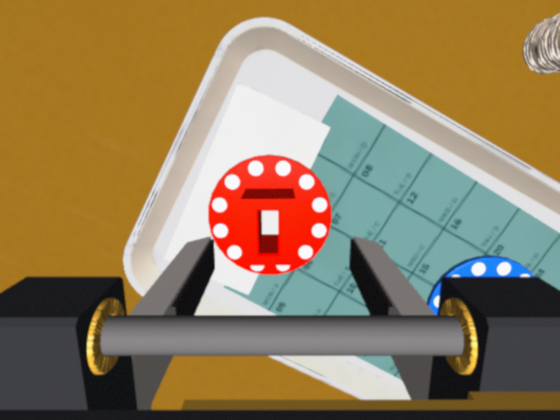

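Hub top and slot centre at (231, 269), against a predicted (232, 269). Orientation is lined up, so I'll shift, descend and grip.

```bash
python3 -m crank '[{"claw":0.25,"dp":[-0.35,-0.7,2],"delta_rot":[0.01,-0.009,-0.01]},{"claw":0.25,"dp":[0,0,3],"delta_rot":[0,0,0]},{"claw":0.25,"dp":[0,0,2],"delta_rot":[0,0,0]},{"claw":0.25,"dp":[0,0,0],"delta_rot":[0,0,0]},{"claw":0.25,"dp":[0,0,0],"delta_rot":[0,0,0]}]'
python3 - <<'E'
from h import *
plan([.4905,.2892,.037],np.radians(118.2))
E
```

```text
time_s: 5.3
ee_pos: [0.4898, 0.292, 0.05]
ee_rot: [-0.002, 0.97, 0.245, 0.001]
contact_force: [0.4, 0.5, -0.1]
opening: 0.0702
t 5.3 pos [0.4898 0.292  0.05  ] q7 -1.749 F [ 0.4  0.5 -0.1] open 0.0702
dp cm [-0.07  0.28  1.3 ]
rot [ 0.004 -0.005 -3.139]
rot [-0.003 -0.003  0.003]
```

```bash
python3 -m crank '[{"claw":0.25,"dp":[0,0.25,1.2],"delta_rot":[0,0,0]},{"claw":0.25,"dp":[0,0,0],"delta_rot":[0,0,0]},{"claw":1,"dp":[0,0,0],"delta_rot":[0,0,0]},{"claw":1,"dp":[0,0,0],"delta_rot":[0,0,0]},{"claw":1,"dp":[0,0,0],"delta_rot":[0,0,0]},{"claw":1,"dp":[0,0,0],"delta_rot":[0,0,0]},{"claw":1,"dp":[0,0,0],"delta_rot":[0,0,0]}]'
python3 - <<'E'
from h import *
plan([.4905,.2892,.037],np.radians(118.2))
E
```

```text
time_s: 6.18
ee_pos: [0.4921, 0.2905, 0.0392]
ee_rot: [-0.003, 0.97, 0.245, 0.003]
contact_force: [-0.2, -0.4, -1.0]
opening: 0.0358
t 6.175 pos [0.4921 0.2905 0.0392] q7 -1.747 F [-0.2 -0.4 -1. ] open 0.0358
dp cm [-0.21  0.04  0.22]
rot [ 0.01  -0.006 -3.139]
rot [-0.004 -0.006  0.003]
```

Gripped at a 35.8 mm opening, as expected for the hub. I'll lift, travel, then turn the tool +1.35 rad about its z, which keeps the last joint in range near the shaft.

```bash
python3 -m crank '[{"claw":1,"dp":[0,0,-2],"delta_rot":[0,0,0]},{"claw":1,"dp":[0,0,-4],"delta_rot":[0,0,0]},{"claw":1,"dp":[0,0,-4],"delta_rot":[0,0,0]},{"claw":1,"dp":[0,0,-4],"delta_rot":[0,0,0]},{"claw":1,"dp":[0,0,-2],"delta_rot":[0,0,0]},{"claw":1,"dp":[-2.1,5.2,0],"delta_rot":[0,0,0]},{"claw":1,"dp":[-2.1,5.2,0],"delta_rot":[0,0,0]},{"claw":1,"dp":[-2.1,5.2,0],"delta_rot":[0,0,0]},{"claw":1,"dp":[-2.1,5.2,0],"delta_rot":[0,0,0]},{"claw":1,"dp":[-2.1,5.2,0],"delta_rot":[0,0,0]},{"claw":1,"dp":[-2.1,5.2,0],"delta_rot":[0,0,0]},{"claw":1,"dp":[-2.1,5.2,0],"delta_rot":[0,0,0]},{"claw":1,"dp":[-2.1,5.2,0],"delta_rot":[0,0,0]},{"claw":1,"dp":[-2.1,5.2,0],"delta_rot":[0,0,0]},{"claw":1,"dp":[0,0,0],"delta_rot":[0,0,0]}]'
python3 - <<'E'
from h import *
plan([.5555,-.269,.19],np.radians(118.2-77.5))
E
```

```text
time_s: 8.05
ee_pos: [0.5472, -0.2279, 0.1973]
ee_rot: [-0.002, 0.969, 0.247, -0.001]
contact_force: [-0.0, 0.1, -2.0]
opening: 0.0357
t 8.05 pos [ 0.5472 -0.2279  0.1973] q7 -0.784 F [-0.   0.1 -2. ] open 0.0357
dp cm [-1.24  4.01  0.71]
rot [-0.003 -0.004 -1.782]
rot [-0.004  0.003  1.359]
```

```bash
python3 -m crank '[{"claw":1,"dp":[-1.2,4,0],"delta_rot":[0,0,0]},{"claw":1,"dp":[0,0,0],"delta_rot":[0,0,0.17]},{"claw":1,"dp":[0,0,0],"delta_rot":[0,0,0.17]},{"claw":1,"dp":[0,0,0],"delta_rot":[0,0,0.17]},{"claw":1,"dp":[0,0,0],"delta_rot":[0,0,0.17]},{"claw":1,"dp":[0,0,0],"delta_rot":[0,0,0.17]},{"claw":1,"dp":[0,0,0],"delta_rot":[0,0,0.17]},{"claw":1,"dp":[0,0,0],"delta_rot":[0,0,0.17]},{"claw":1,"dp":[0,0,0],"delta_rot":[0,0,0.17]},{"claw":1,"dp":[0,0,0],"delta_rot":[0,0,0]},{"claw":1,"dp":[0,0,0],"delta_rot":[0,0,0]}]'
python3 - <<'E'
from h import *
plan([.5555,-.269,.145],np.radians(118.2-77.5))
snap('wrist','w5.png');snap('side','s5.png')
for n in('red_wheel_hub','drive_shaft'):
 for cam in('wrist','side'): print(n,cam,[(d,ray(cam,d['position'],.192 if n[0]=='r' else .06).round(4)) for d in robot.pinpoint(n,cam)[:2]])
a=cv2.imread('pics/w5.png');b=cv2.imread('pics/s5.png')[80:230,180:380]
cv2.imwrite('pics/z5.png',np.hstack([cv2.resize(a,(400,300)),cv2.resize(b,(400,300))]))
E
```

```text
time_s: 9.43
ee_pos: [0.5534, -0.2548, 0.1919]
ee_rot: [-0.006, 0.902, -0.431, -0.01]
contact_force: [0.3, 0.8, -2.1]
opening: 0.0355
t 9.425 pos [ 0.5534 -0.2548  0.1919] q7 -1.859 F [ 0.3  0.8 -2.1] open 0.0355
dp cm [1.34 0.74 4.66]
rot [0.035 0.004 3.111]
rot [-0.002  0.022 -0.03 ]
red_wheel_hub wrist [({'position': [289.7, 124.3], 'score': 0.87}, array([ 0.6059, -0.2019,  0.192 ])), ({'position': [270.3, 282.5], 'score': 0.62}, array([ 0.5542, -0.2564,  0.192 ]))]
red_wheel_hub side [({'position': [209.1, 235.6], 'score': 0.92}, array([0.5717, 0.1543, 0.192 ])), ({'position': [142.3, 260.5], 'score': 0.81}, array([ 0.5506, -0.2508,  0.192 ]))]
drive_shaft wrist []
drive_shaft side [({'position': [172.7, 260.7], 'score': 0.47}, array([ 0.5571, -0.2868,  0.06  ]))]
```

View pics/z5.png

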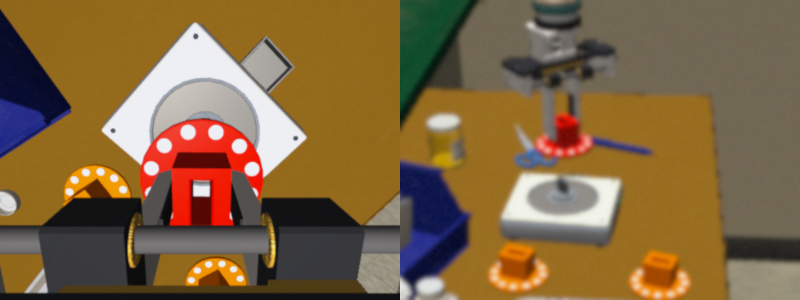

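The wheel is held level and the deck shows through its slot. The left and right deck corners, at about (144, 179) and (427, 189) full-size, give an independent centre check.

Run:
```python
from h import *
snap('wrist','w6.png')
im=cv2.imread('pics/w6.png');h=cv2.cvtColor(im,cv2.COLOR_BGR2HSV)
m=((h[:,:,1]<40)&(h[:,:,2]>200)).astype(np.uint8);m[240:]=0
c=max(cv2.findContours(m,0,2)[0],key=cv2.contourArea).reshape(-1,2)
L,Rr,T=c[c[:,0].argmin()],c[c[:,0].argmax()],c[c[:,1].argmin()]
print(L,Rr,T);w=[ray('wrist',p[::-1],.05) for p in(L,Rr,T)];print(np.round(w,4),((w[0]+w[1])/2).round(4))
e=w[2]-w[0];f=w[2]-w[1];print(np.linalg.norm(e),np.linalg.norm(f),np.degrees([np.arctan2(e[1],e[0]),np.arctan2(f[1],f[0])]))
plan([.557,-.2715,.145],np.radians(118.2-77.5))
```

```text
[142 183] [427 193] [270  34]
[[ 0.6535 -0.1942  0.05  ]
 [ 0.4632 -0.3364  0.05  ]
 [ 0.6411 -0.35    0.05  ]] [ 0.5583 -0.2653  0.05  ]
0.15630261490797107 0.17842491121721024 [-94.56883206  -4.37658698]
t 9.775 pos [ 0.5534 -0.2559  0.1922] q7 -1.861 F [-0.4 -0.1 -1.7] open 0.0358
dp cm [1.54 0.7  4.69]
rot [0.033 0.004 3.108]
rot [-0.002  0.021 -0.034]
```

```bash
python3 -m crank '[{"claw":1,"dp":[1.5,0.5,2],"delta_rot":[-0.002,0.021,-0.034]},{"claw":1,"dp":[0,0,2],"delta_rot":[0,0,0]},{"claw":1,"dp":[0,0,1.5],"delta_rot":[0,0,0]},{"claw":1,"dp":[0,0,0],"delta_rot":[0,0,0]},{"claw":1,"dp":[0,0,0],"delta_rot":[0,0,0]}]'
python3 - <<'E'
from h import *
plan([.5583,-.2695,.135],np.radians(118.2-77.5))
snap('wrist','w7.png');snap('side','s7.png');snap('top','t7.png')
a=cv2.imread('pics/w7.png')[180:380,180:380];b=cv2.imread('pics/s7.png')[120:200,220:300]
cv2.imwrite('pics/z7.png',np.hstack([cv2.resize(a,(400,400),interpolation=2),cv2.resize(b,(400,400),interpolation=2)]))
o,R=R_();k=np.radians(-49.4);ux=np.array([np.cos(k),np.sin(k),0]);uy=np.array([-ux[1],ux[0],0])
for s in([.557,-.268],[.5555,-.27]):
  s=np.array(s+[.0875]);print('key top proj',proj('wrist',[s+.011*ux,s-.011*ux]).round(1).tolist())
E
```

```text
time_s: 10.4
ee_pos: [0.5597, -0.2717, 0.1364]
ee_rot: [-0.0, 0.909, -0.416, 0.001]
contact_force: [0.5, -0.1, -2.4]
opening: 0.0362
t 10.4 pos [ 0.5597 -0.2717  0.1364] q7 -1.801 F [ 0.5 -0.1 -2.4] open 0.0362
dp cm [-0.26 -0.04  0.14]
rot [ 4.00e-03 -2.00e-03 -3.14e+00]
rot [-0.002 -0.002  0.002]
key top proj [[282.0, 228.8], [281.8, 263.7]]
key top proj [[286.1, 227.9], [285.9, 262.9]]
```

View pics/z7.png

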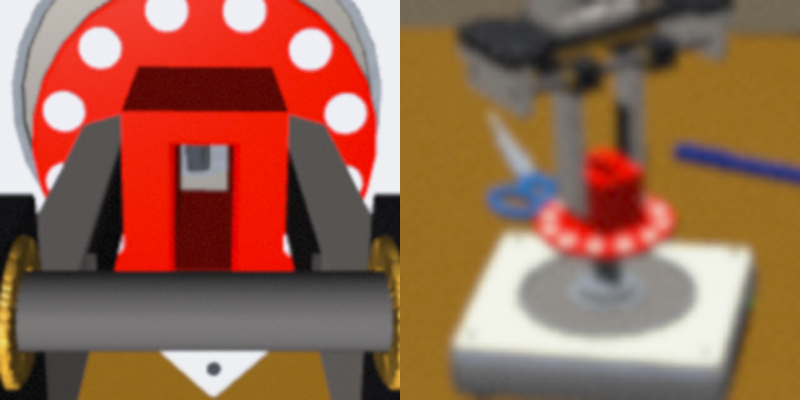

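The side crop shows the wheel level over the key. Through the slot in the wrist crop, the key (x 187–209) sits about 2 mm left of the slot centre (x about 204). I'll work out the correction relative to the wheel as seen.

Run:
```python
from h import *
o,R=R_();M=R.as_matrix();t=o['ee_pos']
for off in(-.002,0): print(off,proj('wrist',[t+M@[off+.015,0,-.0088],t+M@[off+.015,0,.0372],t+M@[off+.023,0,-.0088]]).round(1).tolist(),'obs top slot edge row 251.5 col 281.7; hub edge row 235.5')
print(t); d=M.T@(np.array([.5577,-.2656,t[2]])-t);print('key in tool cm',d*100)
```

```text
-0.002 [[282.4, 253.3], [282.3, 223.6], [282.4, 235.6]] obs top slot edge row 251.5 col 281.7; hub edge row 235.5
0 [[282.4, 248.9], [282.3, 220.1], [282.5, 231.1]] obs top slot edge row 251.5 col 281.7; hub edge row 235.5
[ 0.55973991 -0.27159767  0.13662517]
key in tool cm [-0.58728177 -0.23755222 -0.00118206]
```

```bash
python3 -m crank '[{"claw":1,"dp":[-0.4,-0.2,0],"delta_rot":[0,0,0]},{"claw":1,"dp":[0,0,0],"delta_rot":[0,0,0]},{"claw":1,"dp":[0,0,0],"delta_rot":[0,0,0]}]'
python3 - <<'E'
from h import *
o,R=R_();M=R.as_matrix();t=o['ee_pos'];d=M.T@(np.array([.5577,-.2656,t[2]])-t);print('key in tool cm (want -.17,0)',d*100)
im=snap('wrist','w8.png').astype(int)
np.set_printoptions(linewidth=250)
# through-slot brightness rows
for r in (256,260,264): print(r,[int(x) for x in im[r,264:302].sum(1)//3], )
plan([.5588,-.267,.097],np.radians(118.2-77.5))
E
```

```text
time_s: 10.92
ee_pos: [0.5591, -0.2669, 0.1377]
ee_rot: [-0.0, 0.909, -0.416, 0.002]
contact_force: [-0.2, 0.6, -1.8]
opening: 0.036
key in tool cm (want -.17,0) [-0.19102727  0.0232735  -0.00085439]
256 [81, 72, 66, 52, 35, 54, 103, 149, 164, 163, 161, 161, 158, 144, 114, 92, 89, 86, 84, 85, 87, 79, 72, 81, 95, 123, 151, 162, 154, 121, 78, 46, 47, 71, 78, 81, 89, 88]
260 [81, 71, 67, 49, 38, 53, 101, 145, 163, 166, 167, 167, 166, 164, 159, 153, 150, 151, 155, 157, 158, 161, 163, 162, 164, 163, 162, 161, 152, 120, 77, 45, 48, 73, 77, 84, 88, 88]
264 [84, 74, 69, 53, 35, 51, 100, 143, 159, 162, 162, 161, 161, 161, 163, 162, 162, 162, 162, 161, 162, 161, 162, 162, 162, 162, 160, 161, 152, 118, 74, 46, 52, 72, 78, 82, 86, 90]
t 10.975 pos [ 0.5592 -0.2668  0.1376] q7 -1.806 F [ 0.9  0.9 -2.2] open 0.0356
dp cm [-0.02  0.05  4.06]
rot [ 0.006 -0.004 -3.139]
rot [-0.003 -0.004  0.002]
```

The key now sits 0.8 mm right of the slot centre, inside the 3 mm play. I'll apply a small correction and descend gently.

```bash
python3 -m crank '[{"claw":1,"dp":[0,0.07,1],"delta_rot":[-0.003,-0.004,0]},{"claw":1,"dp":[0,0,0.7],"delta_rot":[0,0,0]},{"claw":1,"dp":[0,0,0.5],"delta_rot":[0,0,0]},{"claw":1,"dp":[0,0,0],"delta_rot":[0,0,0]}]'
python3 - <<'E'
from h import *
plan([.5588,-.267,.097],np.radians(118.2-77.5))
E
```

```text
time_s: 11.48
ee_pos: [0.5582, -0.2672, 0.1133]
ee_rot: [0.0, 0.909, -0.416, -0.001]
contact_force: [0.7, 0.6, -1.6]
opening: 0.0358
t 11.475 pos [ 0.5582 -0.2672  0.1133] q7 -1.798 F [ 0.7  0.6 -1.6] open 0.0358
dp cm [ 0.03 -0.06  1.63]
rot [-2.000e-03  2.000e-03 -3.139e+00]
rot [0.001 0.001 0.002]
```

```bash
python3 -m crank '[{"claw":1,"dp":[0,0,0.6],"delta_rot":[0,0,0]},{"claw":1,"dp":[0,0,0.5],"delta_rot":[0,0,0]},{"claw":1,"dp":[0,0,0.3],"delta_rot":[0,0,0]},{"claw":1,"dp":[0,0,0],"delta_rot":[0,0,0]}]'
python3 - <<'E'
from h import *
plan([.5588,-.267,.097],np.radians(118.2-77.5))
E
```

```text
time_s: 11.98
ee_pos: [0.5583, -0.2674, 0.0984]
ee_rot: [0.0, 0.909, -0.416, -0.001]
contact_force: [0.2, -0.2, -1.5]
opening: 0.0358
t 11.975 pos [ 0.5583 -0.2674  0.0984] q7 -1.792 F [ 0.2 -0.2 -1.5] open 0.0358
dp cm [ 0.01 -0.07  0.14]
rot [-2.00e-03  2.00e-03 -3.14e+00]
rot [0.001 0.001 0.002]
```

```bash
python3 -m crank '[{"claw":1,"dp":[0,0,0.15],"delta_rot":[0,0,0]},{"claw":1,"dp":[0,0,0.15],"delta_rot":[0,0,0]},{"claw":1,"dp":[0,0,0.15],"delta_rot":[0,0,0]},{"claw":1,"dp":[0,0,0],"delta_rot":[0,0,0]}]'
```

```text
time_s: 12.48
ee_pos: [0.5588, -0.2676, 0.0981]
ee_rot: [-0.0, 0.909, -0.416, 0.0]
contact_force: [0.4, -1.1, -1.9]
opening: 0.036
```

It stops at z = 0.098 when commanded 4.5 mm lower, so it's seated. I'll release and rise straight up.

```bash
python3 -m crank '[{"claw":0.3,"dp":[0,0,0],"delta_rot":[0,0,0]},{"claw":0.3,"dp":[0,0,0],"delta_rot":[0,0,0]},{"claw":0.3,"dp":[0,0,0],"delta_rot":[0,0,0]},{"claw":0.3,"dp":[0,0,0],"delta_rot":[0,0,0]},{"claw":0.3,"dp":[0,0,-2],"delta_rot":[0,0,0]},{"claw":0.3,"dp":[0,0,-4],"delta_rot":[0,0,0]},{"claw":0.3,"dp":[0,0,-5],"delta_rot":[0,0,0]},{"claw":0.3,"dp":[-3,0,-4],"delta_rot":[0,0,0]},{"claw":0.3,"dp":[-4,0,0],"delta_rot":[0,0,0]},{"claw":0.3,"dp":[0,0,0],"delta_rot":[0,0,0]},{"claw":0.3,"dp":[0,0,0],"delta_rot":[0,0,0]},{"claw":0.3,"dp":[0,0,0],"delta_rot":[0,0,0]}]'
python3 - <<'E'
from h import *
snap('wrist','w9.png');print('wrist',[(d,ray('wrist',d['position'],.092).round(4)) for d in robot.pinpoint('red_wheel_hub','wrist')[:2]])
snap('side','s9.png');print('side',[(d,ray('side',d['position'],.092).round(4)) for d in robot.pinpoint('red_wheel_hub','side')[:4]])
print([(d['score'],ray('side',d['position'],.034).round(4)) for d in robot.pinpoint('blue_wheel_hub','side')[:2]])
a=cv2.imread('pics/w9.png');b=cv2.imread('pics/s9.png')[130:220,210:330]
cv2.imwrite('pics/z9.png',np.hstack([cv2.resize(a,(400,300)),cv2.resize(b,(400,300),interpolation=2)]))
E
```

```text
time_s: 13.98
ee_pos: [0.5132, -0.2151, 0.2524]
ee_rot: [-0.0, 0.909, -0.417, 0.001]
contact_force: [0.2, -0.6, 0.1]
opening: 0.0658
wrist [({'position': [342.2, 292.6], 'score': 0.85}, array([ 0.4118, -0.1131,  0.092 ])), ({'position': [215.4, 135.1], 'score': 0.84}, array([ 0.604 , -0.1175,  0.092 ]))]
side [({'position': [165.0, 262.1], 'score': 0.84}, array([ 0.5511, -0.2837,  0.092 ])), ({'position': [214.3, 311.0], 'score': 0.83}, array([0.3795, 0.0148, 0.092 ]))]
[(0.92, array([0.5012, 0.0996, 0.034 ]))]
```

View pics/z9.png

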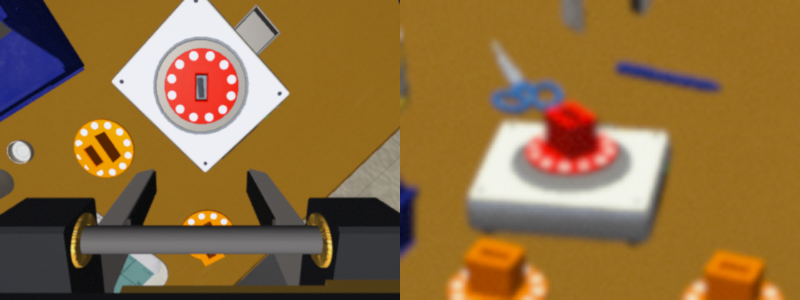

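The wheel is centred in the ring with the key inside the slot, and the disc looks level and low in the side view. I'll do one numeric height check against the projection before handing in.

Run:
```python
from h import *
for z in(.092,.102,.112): print(z,proj('side',[[.5577,-.2656,z]]).round(1),'seen col 262.1 row 165.0')
im=cv2.imread('pics/w9.png');m=((im[:,:,2]>130)&(im[:,:,1]<70)).astype(np.uint8);m[200:]=0
c=max(cv2.findContours(m,0,2)[0],key=cv2.contourArea);(x,y),ax,a=cv2.fitEllipse(cv2.convexHull(c));print(x,y,ax)
p=ray('wrist',(y,x),.066)
for z in(.066,.076,.086): 
  p=ray('wrist',(y,x),z);q=proj('wrist',[p+[0,.048,0],p-[0,.048,0],p+[.048,0,0],p-[.048,0,0]]);print(z,p.round(4),'diam px',np.linalg.norm(q[0]-q[1]).round(1),np.linalg.norm(q[2]-q[3]).round(1))
```

```text
0.092 [[259.6 167.4]] seen col 262.1 row 165.0
0.102 [[259.6 164.8]] seen col 262.1 row 165.0
0.112 [[259.5 162.1]] seen col 262.1 row 165.0
282.0361022949219 120.21758270263672 (101.33753204345703, 104.39546203613281)
0.066 [ 0.558  -0.2666  0.066 ] diam px 106.6 106.1
0.076 [ 0.558  -0.2666  0.076 ] diam px 109.8 109.3
0.086 [ 0.558  -0.2666  0.086 ] diam px 113.2 112.7
```

```bash
python3 -c "
from station import robot
print(robot.finish_job())"
```

```text
the job is handed in; nothing more can be done
None
```

I picked up the red wheel, turned it about 78° to match the key, seated it on the drive shaft, let go and backed off. I handed in after about 14 s, but `finish_job()` reports no verdict, so the result is my own checks only.

**What the last checks showed:**
- **Position:** the wrist picture puts the wheel's axis at (0.558, -0.267), about 1 mm from my estimate of the shaft.
- **Slot and key:** the key showed inside the slot, and the wheel slid down over it with no notable force.
- **Height:** the arm stopped at TCP z = 0.098, about 1 mm above the computed seat, although commanded 4.5 mm lower. The disc also appeared no larger than it should at shoulder height.
- **Level:** judged by eye only; it looked level in the side view.
- **Blue wheel:** the side view finds it within about 5 mm of its first reading, and the arm never went near it.
- **Robot:** the gripper was open and well clear.

**What disagreed:**
- The side camera's hub point fitted a height about 9 mm too high, but that is only 2–3 pixels, within that network's error.
- The wrist network did not report the seated red wheel. Its top two hits were the orange look-alikes.
- Early shaft estimates differed by up to 1 cm, partly because my first wrist picture was smeared by motion. I settled it by sighting the key through the slot.
- I viewed 11 pictures, one over the budget.

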